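# Close up the filament dryer and start it

## Task

Close up the filament dryer: push its open drawer fully home and push its open lid all the way down shut. Only once both are shut, press the green start button right down and let it come up again. Push with the fingertips only, pick nothing up, keep off the red button, and leave the spool inside and the tape, gear and bottle opener on the bench where they are.

Things in the scene. Friction and masses are not known exactly. Their poses are not given: they have to be found in the camera images.
- dryer: Blue filament dryer, fixed, 300 mm deep (x, away from its front), 240 wide (y), origin at the centre of its underside, z up. x -150 to -70 mm: low control deck, top 60 mm above the bench, with two buttons; x -70 to 150: open spool chamber, walls to 130 mm, under the hinged lid. It stands turned, its front to the robot's left (yaw -2.0 to -1.45 rad).
- drawer_face (a point): Centre of the outer face of the drawer's orange front panel (panel 220 mm wide, from 6 to 54 mm above the bench, this point 30 mm up). Its axes are those of the dryer: the drawer shuts along +x. Shut, the face lies 162 mm in front of the dryer's origin.
- drawer (a joint): How far the drawer stands open, m: 0 fully home (stop), 0.09 fully out. It slides with light friction (about 2 N) and stays where it is left.
- lid_edge (a point): Middle of the lid's front edge, on its upper surface. Lid: clear panel in a blue frame, 240 mm wide, 232 mm from hinge to front edge, frame 10 mm thick (front bar 30 mm deep; panel top 4 mm lower). Its x runs along the lid from front edge to hinge, z out of its upper surface. Shut, the point is 140 mm above the bench, 82 mm in front of the dryer's origin.
- lid (a joint): Opening angle of the lid, rad: 0 shut (flat on the chamber), growing as the front edge rises. The hinge axis runs along the dryer's y at the shut lid's underside: at x = +150 mm of the dryer (its rear), 130 mm above the bench. A stiff hinge: the lid stays where it is left and does not fall; pushing it down at its front edge takes 1 to 2 N.
- start_top (a point): Centre of the top face of the green start button, 28 mm across, standing 82 mm above the bench on the left of the deck (dryer +y). Pressed straight down.
- start (a joint): How far the green button is pressed, m: 0 up, 0.006 right down; springs back, 4 N for right down.
- stop_top (a point): Centre of the top face of the red stop button, same size and height, on the right of the deck (dryer -y). Not to be pressed.
- stop (a joint): How far the red button is pressed, m: 0 up, 0.006 right down.
- spool_center (a point): Centre of the loose filament spool lying flat in the chamber, 184 mm across, 52 mm high, black flanges with green filament, about 0.7 kg; its top is 18 mm below the chamber's rim.
- tape_center (a point): Centre of a cream roll of masking tape lying flat on the bench, 100 mm across, 25 mm high.
- gear_center (a point): Centre of a green printed gear lying flat on the bench, 66 mm across, 14 mm thick, hub 24 mm high.
- opener_center (a point): Near the centre of a green printed bottle opener lying on the bench, 120 mm long (its x), 36 mm wide, 10 mm thick.

How it is judged:
By the outcome, as a careful person would: the job done as asked, in the order asked, and still so for the second after the job is handed in, with the robot touching nothing.
It also fails if it takes over 54 s, if anything falls off the work surface, if the arm or the gripper's body presses on something with over 40 N, if the wrist force passes 120 N, or if a joint passes its speed limit or range.

## Robot

A 7-joint arm with a two-finger parallel gripper is mounted at the origin on the work surface. World frame = base frame: x ahead of the robot, y to its left, z up, the work surface at z = 0. Lengths are in mm, angles in rad, forces in N, time in s.
With the tool pointing down it reaches from about 400 to 875 mm from the base axis. Payload 4.4 kg.
Tool frame: the origin (TCP) lies at the very end of the fingers, on their centre line; the grasp point (between the pads) lies 19 mm behind it; z points along the fingers, y is the line along which they close (so a half turn about z gives the same grasp; the last joint's range is limited). The gripper opens to 85 mm and grips with 20 to 120 N. Pads are 22 mm wide; open, the fingers measure 114 mm over their backs; the gripper's body (76 mm by 85 mm) begins 54 mm behind the grasp point. The pads swing forward as they close: fully open they stand 13 mm farther back than shut.
Start: joints at [1.261, 0.628, 0.038, 1.517, -0.027, 0.996, -0.02], TCP at [156.932, -630.785, 231.313] pointing down, gripper open.
Joint ranges: [-3.06, 3.06], [-0.37, 2.12], [-1.25, 1.32], [0.18, 2.47], [-1.1, 4.24], [0.23, 1.98], [-2.94, 2.94]. Speed limits (rad/s): [2.57, 2.57, 3.14, 3.14, 3.14, 3.14, 3.14].

## Interface

Orientations are given as [roll, pitch, yaw] about the fixed x, y, z axes, in that order (R = Rz(yaw) Ry(pitch) Rx(roll)).
In Python, from cell import sensors, get_image, camera_params, order gives the robot as it stands.
- The arm moves only by the shell command python3 -m inch 'ROWS' [OPENING]. ROWS is JSON, a list that holds one entry, the list of rows, each a list of 4 numbers: the shift along the tool's x, y, z in cm, then the turn about the tool's z in degrees. A call has 1 to 8 rows; each row is the pose to reach, as a shift and turn from the pose commanded when the call began, along the tool's axes at that moment; what a row does not reach only later rows make up. A row lasts 1/12 s, in which the tool goes at most 41.7 mm and 7.16 degrees, less where a joint would pass 70% of its speed; a pose out of reach is approached as far as the arm can. A call with a gripper value outside its range is refused whole. OPENING is the finger opening in cm, from 0 to 8.54, set as the call begins (- or left out, the last holds). The fingers move at their own pace and stop on an object; the grip force is fixed at half the most. Time passes only in rows, so rows that repeat a pose let the fingers close. It gives the time, the measured TCP pose, the force, the opening and the grip force at its end, in the units of the state.
- sensors.read_state(): the state, without advancing time (a new reading comes with each control period).
- get_image(name): name is "scene" or "top" or "wrist"; returns the picture (384x512x3 uint8, blue, green, red); there is no depth.
- camera_params(name): a dict with "mtx" (3x3 intrinsics, pixels), "D" ([k1, k2, p1, p2, k3] as OpenCV has them; the pictures are not rectified), "rvec" (rotation vector, rad) and "tvec" (3), from world to camera coordinates, as OpenCV has them. Camera axes: x right, y down, z forward; pixel columns grow to the right and rows downward; lengths in mm; the calibration is good to about 2 mm. A picture is of the moment at which its call begins: read the wrist's pose just before it. camera_params takes no time and is no camera call; for the wrist camera it gives the pose at the moment of the call.
- order.finish_job(): hands the job in; it is judged then, once.
The state is a dict: "clock": time; "qpos": joint angles; "qd": joint speeds; "tau": joint torques, N m; "eef_pos": TCP position; "tool_rot": TCP orientation; "force": force on the tool from outside, world axes, zero at the start; "torque": the same for the moment, N m; "width": finger opening in mm; "gripper_force": force on a finger pad.
Only numpy, scipy, OpenCV 4.12 (cv2) and the standard library are available. Lean on these libraries where they do the work, as an engineer would, in place of code of your own. Each camera call takes 0.05 s, during which the arm holds its last target. There are 200 camera calls.

## Working session

There is one attempt and no reset: what is moved stays moved. The work goes in short steps, Python scripts to look and compute and a shell command to move; the robot and the scene stay as the last step left them, time stands still between calls to the robot, and variables do not carry over. Pictures are saved under pics/ and viewed, at most 10 in all, crops included, and the job is handed in when it is done.

```bash
mkdir -p pics; python3 - <<'E'
from cell import sensors,get_image,camera_params
import cv2
s=sensors.read_state();print(s['clock'],s['eef_pos'],s['tool_rot'],s['width'])
for n in("scene","top"):
    cv2.imwrite(f"pics/{n}0.png",get_image(n));p=camera_params(n);print(n,p)
E
```

```text
0.0 [ 156.77327991 -630.13996591  230.38707722] [-3.13964815e+00 -3.86297361e-06  2.43754299e-01] 85.12240415864414
scene {'mtx': array([[394.05450951,   0.        , 256.78146861],
       [  0.        , 394.05450951, 189.76549769],
       [  0.        ,   0.        ,   1.        ]]), 'D': array([0.02819333, 0.        , 0.        , 0.        , 0.        ]), 'rvec': array([ 0.75790085,  2.66221373, -1.02821018]), 'tvec': array([ 408.6987336 ,  -92.46055439, 1360.77047263])}
top {'mtx': array([[395.80045995,   0.        , 255.65147282],
       [  0.        , 395.80045995, 188.48295288],
       [  0.        ,   0.        ,   1.        ]]), 'D': array([-0.10215394,  0.        ,  0.        ,  0.        ,  0.        ]), 'rvec': array([ 2.19270838, -2.15691617,  0.08973749]), 'tvec': array([ -15.01008555,  484.88725963, 1190.22140345])}
```

View pics/scene0.png

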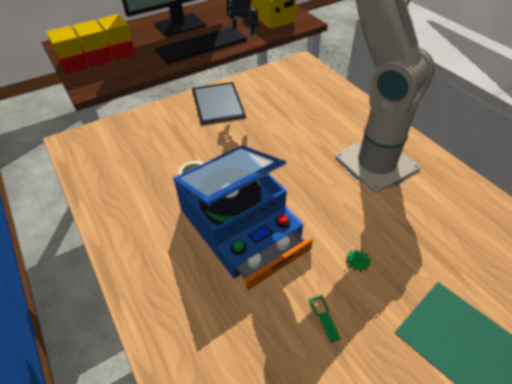

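View pics/top0.png

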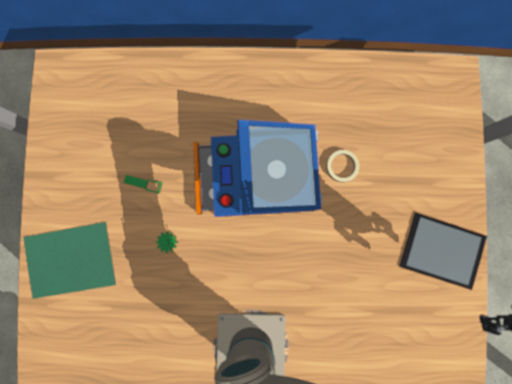

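The scene view shows the lid half open, with green button at (239,246), red at (284,221) and the orange drawer front from (248,280) to (311,243). In the top view green is at (223,150), red at (226,200), and the drawer front runs from (196,143) to (199,213). I'll enlarge both for accuracy.

```bash
python3 - <<'E'
import cv2,numpy as np
a=cv2.imread('pics/scene0.png')[140:290,170:320];b=cv2.imread('pics/top0.png')[100:230,185:335]
a=cv2.resize(a,None,fx=2.65,fy=4*.6625,interpolation=cv2.INTER_CUBIC);b=cv2.resize(b,(397,344),interpolation=cv2.INTER_CUBIC)
h=np.zeros((398,800,3),np.uint8);h[:a.shape[0],:a.shape[1]]=a[:398];h[:344,400:797]=b;cv2.imwrite('pics/crop.png',h)
for n in('scene','top'):
    im=cv2.imread(f'pics/{n}0.png');hs=cv2.cvtColor(im,cv2.COLOR_BGR2HSV)
    for c,lo,hi in(('g',(45,100,40),(80,255,255)),('r',(0,180,90),(4,255,255)),('o',(6,200,120),(12,255,255))):
        m=cv2.inRange(hs,lo,hi);k,_,st,ce=cv2.connectedComponentsWithStats(m)
        print(n,c,[(st[i].tolist(),ce[i].round(1).tolist()) for i in range(1,k) if st[i][4]>15])
E
```

```text
scene g [([207, 211, 26, 11, 116], [218.5, 216.6]), ([233, 241, 11, 10, 92], [238.0, 245.4]), ([347, 250, 23, 21, 345], [358.1, 259.9]), ([397, 284, 115, 100, 7076], [459.2, 339.8]), ([310, 296, 30, 46, 403], [326.5, 321.8])]
scene r [([278, 216, 10, 7, 55], [282.5, 219.1])]
scene o []
top g [([218, 144, 10, 11, 84], [222.7, 149.1]), ([124, 175, 38, 18, 224], [139.1, 181.8]), ([25, 224, 89, 73, 4928], [68.9, 260.2]), ([156, 232, 21, 21, 271], [166.1, 241.7])]
top r [([221, 195, 9, 10, 71], [225.0, 199.9])]
top o []
```

View pics/crop.png

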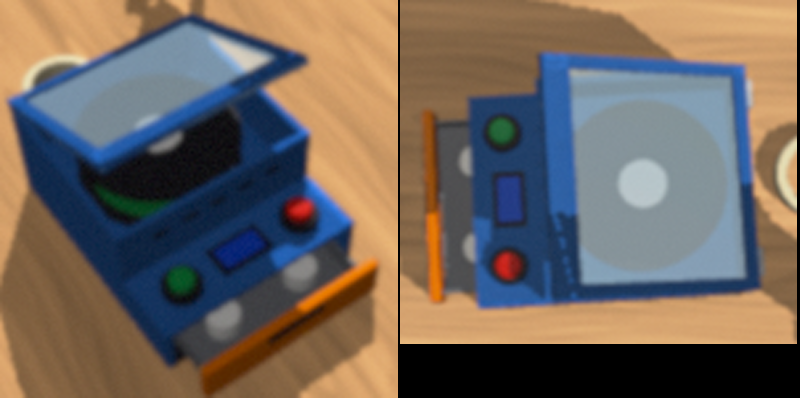

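The crops show the lid's front corners, the deck corners and the drawer panel ends clearly enough to use. I'll fit the dryer pose and both joints from these.

```bash
cat > fit.py <<'E'
import numpy as np,cv2
from scipy.optimize import least_squares
from cell import camera_params
S=lambda u,v:(170+u/2.65,140+v/2.65)
T=lambda u,v:(185+(u-400)/2.647,100+v/2.647)
P={n:camera_params(n) for n in('scene','top')}
def lid(d,y,a,t=0): # d along lid from hinge, t height above underside
    return [150-d*np.cos(a)-t*np.sin(a)*1,y,130+d*np.sin(a)+t*np.cos(a)]
def model(p):
    x,y,yaw,dr,a,bx,by=p
    return [[bx,by,82],[bx,-by,82],[-162-dr,110,54],[-162-dr,-110,54],[-150,120,60],[-150,-120,60],
            lid(232,120,a,10),lid(232,-120,a,10),lid(0,120,a,10),lid(0,-120,a,10)]
def world(p,q):
    c,s=np.cos(p[2]),np.sin(p[2]);q=np.atleast_2d(q);return np.c_[p[0]+c*q[:,0]-s*q[:,1],p[1]+s*q[:,0]+c*q[:,1],q[:,2]]
obs={'scene':{0:(238.3,245),1:(283,219.5),6:S(100,167),7:S(305,60),8:S(12,100),9:S(190,15),2:S(205,380),3:S(375,265)},
 'top':{0:(222.7,149.1),1:(225.2,199.9),2:T(425,112),3:T(431,300),4:T(470,100),5:T(478,306),6:T(540,55),7:T(553,303),8:T(745,66),9:T(760,290)}}
def res(p,k=0):
    q=world(p,model(p));r=[]
    for n in obs:
        c=P[n];u=cv2.projectPoints(q,c['rvec'],c['tvec'],c['mtx'],c['D'])[0][:,0]
        for i,o in obs[n].items(): r+=list(u[i]-o)
    return np.array(r)
f=least_squares(res,[500,50,-1.6,50,.4,-110,70],x_scale=[10,10,.1,10,.1,10,10],loss='soft_l1')
p=f.x
if __name__=='__main__':
    print(p.round(3));print(res(p).reshape(-1,2).round(1).tolist());w=world(p,model(p));print(w.round(0).tolist())
    np.save('p.npy',p)
    # tape etc
E
python3 fit.py
```

```text
[ 5.27480e+02 -3.32790e+01 -1.50100e+00  4.75900e+01  4.05000e-01
 -1.21143e+02  7.47280e+01]
[[-0.0, -0.5], [-0.2, -1.3], [-0.4, 0.2], [0.9, -0.5], [-2.3, -0.1], [0.1, -0.9], [-0.8, -2.2], [0.9, -0.9], [-0.5, 0.2], [-0.7, 0.2], [-1.1, -1.2], [-0.5, 0.7], [1.2, -1.4], [1.6, 0.7], [-0.6, -0.5], [-0.9, -1.0], [-0.7, -0.2], [-0.5, 0.6]]
[[594.0, 93.0, 82.0], [445.0, 82.0, 82.0], [623.0, 183.0, 54.0], [403.0, 168.0, 54.0], [637.0, 125.0, 60.0], [397.0, 108.0, 60.0], [643.0, 42.0, 231.0], [403.0, 25.0, 231.0], [657.0, -171.0, 139.0], [418.0, -187.0, 139.0]]
```

```bash
cat > to.py <<'E'
# to.py xd yd z -> shift (cm) in tool axes and turn to the dryer-frame point, tool x = dryer -x
import sys,numpy as np
from scipy.spatial.transform import Rotation as Ro
from cell import sensors
p=np.load('p.npy');s=sensors.read_state();R=Ro.from_euler('xyz',s['tool_rot']).as_matrix();e=np.array(s['eef_pos'])
c,q=np.cos(p[2]),np.sin(p[2]);D=np.array([[c,-q,0],[q,c,0],[0,0,1]]);o=np.array([p[0],p[1],0])
print('t',round(s['clock'],2),'dryer-frame tcp',(D.T@(e-o)).round(1),'F',(D.T@s['force']).round(1),'q1,q7',np.round([s['qpos'][0],s['qpos'][6]],2))
a=list(map(float,sys.argv[1:]))
for i in range(0,len(a),3):
    print(a[i:i+3],(R.T@(o+D@a[i:i+3]-e)/10).round(2),'turn',round(np.degrees((s['tool_rot'][2]-(p[2]+np.pi)+np.pi)%(2*np.pi)-np.pi),1))
E
python3 to.py 300 0 380; python3 -m inch '[[[34.7,-22.2,-15,-40],[34.7,-22.2,-15,-40],[34.7,-22.2,-15,-40],[34.7,-22.2,-15,-40],[34.7,-22.2,-15,-40],[34.7,-22.2,-15,-40],[34.7,-22.2,-15,-40],[34.7,-22.2,-15,-40]]]' 0; python3 to.py  180 0 350 -57 0 300
```

```text
t 0.1 dryer-frame tcp [ 569.8 -411.2  230.5] F [-0.4 -1.7 -0.6] q1,q7 [ 1.26 -0.02]
[300.0, 0.0, 380.0] [ 45.18 -19.46 -14.92] turn -80.0
clock: 0.77
eef_pos: [372.9, -401.6, 345.8]
tool_rot: [-3.141, -0.0, 0.942]
force: [1.0, -0.7, -0.4]
width: 0.1
gripper_force: 0.0
t 0.77 dryer-frame tcp [ 356.7 -179.8  345.8] F [ 0.7  0.9 -0.4] q1,q7 [0.91 0.06]
[180.0, 0.0, 350.0] [25.09  2.41 -0.41] turn -40.0
[-57.0, 0.0, 300.0] [ 43.24 -12.83   4.6 ] turn -40.0
```

```bash
python3 -m inch '[[[43.2,-12.8,4,-40],[43.2,-12.8,4,-40],[43.2,-12.8,4,-40],[43.2,-12.8,4,-40],[43.2,-12.8,4,-40],[43.2,-12.8,4,-40],[43.2,-12.8,4,-40],[43.2,-12.8,4,-40]]]'; python3 to.py -57 0 270
```

```text
clock: 1.43
eef_pos: [483.2, -88.6, 315.6]
tool_rot: [-3.141, 0.0, 1.64]
force: [0.6, -0.1, -0.9]
width: -0.2
gripper_force: 0.0
t 1.43 dryer-frame tcp [ 52.1 -48.  315.6] F [ 0.2  0.6 -0.9] q1,q7 [0.47 0.01]
[-57.0, 0.0, 270.0] [10.92  4.8   4.56] turn -0.0
```

```bash
python3 -m inch '[[[10.9,4.8,2,0],[10.9,4.8,2,0],[10.9,4.8,2,0],[10.9,4.8,4.5,0],[10.9,4.8,4.5,0]]]'; python3 to.py -57 0 150;python3 - <<'E'
from cell import get_image
import cv2,numpy as np
a=get_image('scene')[100:300,130:330];b=get_image('wrist')
cv2.imwrite('pics/c2.png',np.hstack([cv2.resize(a,(384,384)),cv2.resize(b,(416,384))]))
E
```

```text
clock: 1.85
eef_pos: [521.4, 24.2, 267.4]
tool_rot: [-3.135, -0.001, 1.646]
force: [-1.3, -0.5, -0.4]
width: -0.0
gripper_force: 0.0
t 1.85 dryer-frame tcp [-57.8  -2.1 267.4] F [ 0.5 -1.4 -0.4] q1,q7 [ 0.23 -0.27]
[-57.0, 0.0, 150.0] [-0.09  0.29 11.74] turn 0.3
```

View pics/c2.png

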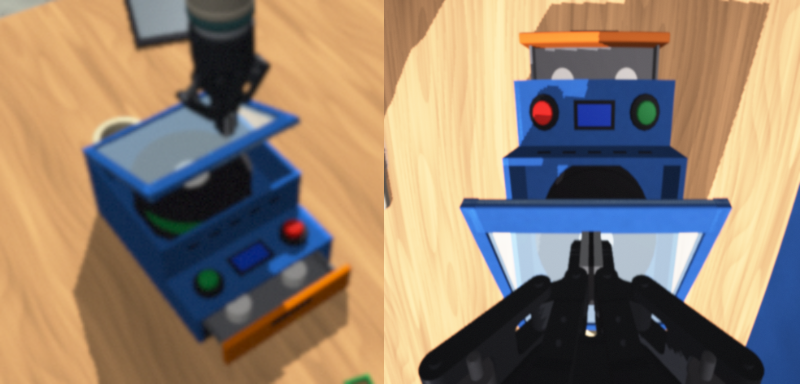

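The wrist view shows the lid's front edge at row ~200 between columns ~96 and ~426, with the fingertips just behind it. I'll check the fit against that.

```bash
python3 - <<'E'
import cv2,numpy as np
from fit import world,model
from cell import camera_params,sensors
p=np.load('p.npy');c=camera_params('wrist');q=world(p,model(p));q=np.vstack([q,[sensors.read_state()['eef_pos']]])
u=cv2.projectPoints(q,c['rvec'],c['tvec'],c['mtx'],c['D'])[0][:,0]
u[:,0]=384+u[:,0]*416/512;print(u.round(0).tolist())
E
```

```text
[[644.0, 108.0], [540.0, 108.0], [668.0, 31.0], [516.0, 31.0], [672.0, 83.0], [512.0, 83.0], [727.0, 198.0], [459.0, 198.0], [667.0, 325.0], [517.0, 325.0], [592.0, 242.0]]
```

```bash
python3 -m inch '[[[0,0.2,3,0],[0,0.2,4.5,0],[0.1,0.2,6,0],[0.2,0.2,7.5,0],[0.3,0.2,9,0],[0.4,0.2,10.5,0],[0.5,0.2,11.5,0],[0.5,0.2,11.9,0]]]'; python3 to.py -62 0 140
```

```text
clock: 2.62
eef_pos: [525.4, 25.6, 151.7]
tool_rot: [-3.142, 0.001, 1.638]
force: [-1.4, -0.2, 1.5]
width: -0.1
gripper_force: 0.5
t 2.62 dryer-frame tcp [-58.9   2.  151.7] F [ 0.1 -1.4  1.5] q1,q7 [ 0.16 -0.38]
[-62.0, 0.0, 140.0] [ 0.31 -0.2   1.17] turn -0.1
```

```bash
python3 -m inch '[[[0.2,-0.1,0.5,0],[0.2,-0.1,0.9,0],[0.2,-0.1,1.2,0],[0.2,-0.1,1.4,0],[0.2,-0.1,1.4,0]]]'; python3 to.py -62 0 140
```

```text
clock: 3.03
eef_pos: [524.6, 28.4, 140.3]
tool_rot: [3.14, 0.002, 1.64]
force: [-4.9, -1.5, 18.4]
width: 0.1
gripper_force: 9.4
t 3.03 dryer-frame tcp [-61.8   1.4 140.3] F [ 1.2 -5.  18.4] q1,q7 [ 0.15 -0.39]
[-62.0, 0.0, 140.0] [ 0.02 -0.14  0.03] turn -0.0
```

The lid is at its stop (z 140, 18 N). Next I'll go over the front to the drawer.

```bash
python3 -m inch '[[[0,0,-3,0],[2,0,-5,0],[6,0,-5,0],[10,0,-5,0],[14,0,-5,0],[18.3,0,-4,0],[18.3,0,-1,0],[18.3,0,2,0]]]'; python3 to.py -245 0 25
```

```text
clock: 3.7
eef_pos: [511.9, 216.5, 118.8]
tool_rot: [3.137, -0.004, 1.646]
force: [0.1, -0.9, -0.7]
width: -0.2
gripper_force: 0.0
t 3.7 dryer-frame tcp [-250.2    1.8  118.8] F [ 0.9  0.1 -0.7] q1,q7 [-0.21 -0.73]
[-245.0, 0.0, 25.0] [-0.56 -0.23  9.38] turn 0.3
```

```bash
python3 -m inch '[[[0,0,4,0],[0,0,8,0],[0,0,9.2,0],[0,0,9.2,0]]]'; python3 to.py -173 0 28; python3 -c "
from cell import get_image
import cv2,numpy as np
cv2.imwrite('pics/c3.png',np.hstack([cv2.resize(get_image('scene')[100:300,130:330],(384,384)),cv2.resize(get_image('wrist'),(416,384))]))"
```

```text
clock: 4.03
eef_pos: [509.2, 210.3, 23.2]
tool_rot: [-3.136, 0.003, 1.641]
force: [-0.6, -0.2, 0.2]
width: 0.1
gripper_force: 0.0
t 4.03 dryer-frame tcp [-244.2   -1.4   23.2] F [ 0.2 -0.6  0.2] q1,q7 [-0.27 -0.8 ]
[-173.0, 0.0, 28.0] [-7.13  0.13 -0.46] turn 0.0
```

View pics/c3.png

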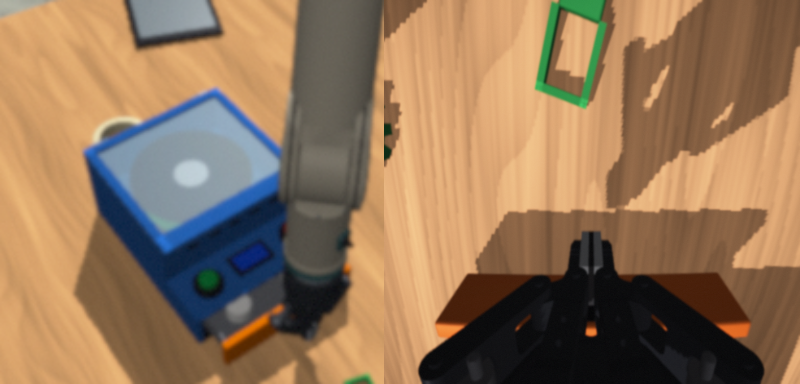

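The lid lies flat, and the fingertips stand in front of the orange panel, centred at about column 592. The opener is well clear. Pushing now.

```bash
python3 -m inch '[[[-1.5,0.1,0,0],[-2.5,0.1,0,0],[-3.5,0.1,0,0],[-4.5,0.1,0,0],[-5.5,0.1,0,0],[-6.3,0.1,0,0],[-6.8,0.1,0,0],[-6.9,0.1,0,0]]]'; python3 to.py -173 0 28
```

```text
clock: 4.8
eef_pos: [517.7, 146.4, 26.7]
tool_rot: [3.139, -0.007, 1.642]
force: [-0.4, 10.6, 2.7]
width: 0.1
gripper_force: 5.3
t 4.8 dryer-frame tcp [-179.9    2.7   26.7] F [-10.6   0.3   2.7] q1,q7 [-0.14 -0.71]
[-173.0, 0.0, 28.0] [-0.69 -0.27 -0.14] turn 0.1
```

```bash
python3 -m inch '[[[0,-0.1,0,0],[-0.3,-0.1,0,0],[-0.5,-0.1,0,0],[-0.5,-0.1,0,0]]]'; python3 to.py -173 0 28; python3 -c "
from cell import get_image
import cv2,numpy as np
cv2.imwrite('pics/c4.png',np.hstack([cv2.resize(get_image('top')[100:230,165:295],(384,384)),cv2.resize(get_image('wrist'),(416,384))]))"
```

```text
clock: 5.13
eef_pos: [517.7, 146.4, 26.8]
tool_rot: [3.136, -0.013, 1.646]
force: [-0.6, 16.9, -0.0]
width: -0.0
gripper_force: 8.5
t 5.13 dryer-frame tcp [-180.     2.7   26.8] F [-16.9   0.6  -0. ] q1,q7 [-0.13 -0.71]
[-173.0, 0.0, 28.0] [-0.69 -0.27 -0.13] turn 0.3
```

View pics/c4.png

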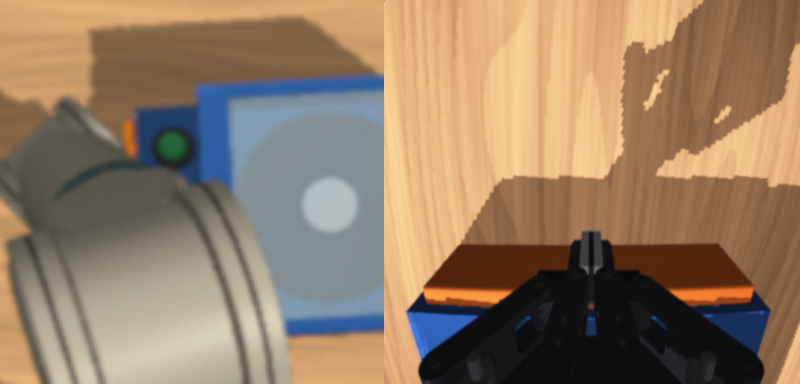

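Force rose with no motion, so the drawer is at its stop and its panel sits against the housing. I'll retreat, rise and recheck everything from above.

```bash
python3 -m inch '[[[3,0,0,0],[4,0,-2,0],[4,0,-6,0],[4,0,-10,0],[4,3,-13,0],[1,6,-13,0],[-2,7.2,-13,0],[-2,7.2,-13,0]]]'; python3 to.py -125 74 100; python3 - <<'E'
from cell import get_image,camera_params,sensors
import cv2,numpy as np
from fit import world,lid
p=np.load('p.npy')
m=[[-121.1,74.7,82],[-121.1,-74.7,82],[-162,110,54],[-162,-110,54],lid(232,120,0,10),lid(232,-120,0,10),[-150,120,60],[-150,-120,60]]
o=[]
for n in('wrist','top','scene'):
    c=camera_params(n);im=get_image(n)
    if n=='wrist': x0,y0,k,w=0,0,.8,512
    else:
        x0,y0=(180,100) if n=='top' else (180,170);k=2.56
    im=cv2.resize(im if n=='wrist' else im[y0:y0+120,x0:x0+150],None,fx=k,fy=k,interpolation=cv2.INTER_CUBIC)
    for u in cv2.projectPoints(world(p,m),c['rvec'],c['tvec'],c['mtx'],c['D'])[0][:,0]:
        cv2.circle(im,tuple(int(v) for v in (u-[x0,y0])*k),2,(0,255,255),-1)
    o.append(im)
h=np.zeros((600,800,3),np.uint8)
for im,(x,y) in zip(o,((0,0),(412,0),(0,309))):
    im=im[:600-y,:800-x];h[y:y+im.shape[0],x:x+im.shape[1]]=im
cv2.imwrite('pics/c5.png',h)
E
```

```text
clock: 5.9
eef_pos: [593.6, 111.9, 155.7]
tool_rot: [3.14, 0.008, 1.629]
force: [-1.6, -1.1, -0.7]
width: -0.1
gripper_force: 0.0
t 5.9 dryer-frame tcp [-140.3   76.   155.7] F [ 1.  -1.7 -0.7] q1,q7 [ 0.01 -0.5 ]
[-125.0, 74.0, 100.0] [-1.49 -0.19  5.58] turn -0.7
```

View pics/c5.png

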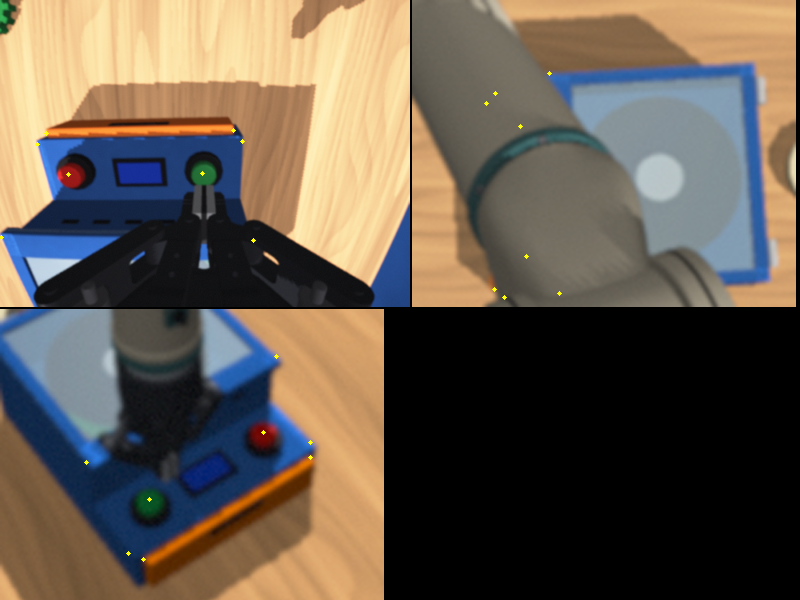

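Drawer panel and lid both match their predicted shut positions, and the fitted button centre lies on the green cap. Now to press the green button.

```bash
python3 -m inch '[[[-1.6,-0.1,2,0],[-1.6,-0.1,5,0],[-1.6,-0.1,6,0],[-1.6,-0.1,6,0]]]'; python3 to.py -124 75 82 -124 75 75
```

```text
clock: 6.38
eef_pos: [586.5, 107.1, 93.1]
tool_rot: [-3.135, 0.0, 1.642]
force: [-1.0, -1.0, 0.2]
width: -0.0
gripper_force: 0.0
t 6.38 dryer-frame tcp [-135.9   68.7   93.1] F [ 0.9 -1.1  0.2] q1,q7 [ 0.01 -0.52]
[-124.0, 75.0, 82.0] [-1.19  0.64  1.11] turn 0.1
[-124.0, 75.0, 75.0] [-1.19  0.64  1.81] turn 0.1
```

```bash
python3 -m inch '[[[-1,0.6,0,0],[-1.1,0.6,0,0],[-1.1,0.6,0,0],[-1.1,0.6,0,0]]]'; python3 to.py -124 75 82 -124 75 75
```

```text
clock: 6.72
eef_pos: [597.5, 96.0, 97.1]
tool_rot: [3.14, -0.0, 1.64]
force: [-0.1, 0.3, -0.9]
width: -0.3
gripper_force: 0.0
t 6.72 dryer-frame tcp [-124.1   78.8   97.1] F [-0.3 -0.  -0.9] q1,q7 [ 0.03 -0.5 ]
[-124.0, 75.0, 82.0] [-0.02 -0.38  1.51] turn -0.0
[-124.0, 75.0, 75.0] [-0.02 -0.38  2.21] turn -0.0
```

```bash
python3 -m inch '[[[0,-0.3,0.8,0],[0,-0.3,1.3,0],[0,-0.3,1.7,0],[0,-0.3,2.1,0],[0,-0.3,2.3,0],[0,-0.3,2.4,0],[0,-0.3,2.4,0],[0,-0.3,2.4,0]]]'; python3 to.py -124 75 76
```

```text
clock: 7.38
eef_pos: [593.1, 96.0, 75.5]
tool_rot: [3.141, 0.002, 1.64]
force: [-9.4, -2.0, 32.8]
width: 0.1
gripper_force: 15.9
t 7.38 dryer-frame tcp [-124.4   74.4   75.5] F [ 1.3 -9.5 32.8] q1,q7 [ 0.02 -0.52]
[-124.0, 75.0, 76.0] [-0.04  0.06 -0.05] turn 0.0
```

Bottomed out at z 75.5 with 33 N. Now I'll release it and clear the dryer.

```bash
python3 -m inch '[[[0,0,-1,0],[0,0,-3,0],[0,0,-6,0],[0,0,-10,0],[0,0,-14,0],[0,0,-18,0],[0,0,-20,0],[0,0,-20,0]]]'; python3 -m inch '[[[4,4,0,0],[8,8,0,0],[12,12,0,0],[14,14,0,0],[14,14,0,0],[14,14,0,0]]]'; python3 to.py 0 0 0; python3 -c "
from cell import get_image
import cv2,numpy as np
cv2.imwrite('pics/c6.png',np.hstack([cv2.resize(get_image('scene')[130:320,160:350],(400,400)),cv2.resize(get_image('top')[90:290,120:370],(400,400))]))"
```

```text
clock: 8.05
eef_pos: [596.5, 96.9, 277.2]
tool_rot: [3.132, -0.001, 1.64]
force: [0.5, 0.3, -0.4]
width: 0.1
gripper_force: 0.0
clock: 8.55
eef_pos: [724.0, 252.4, 267.5]
tool_rot: [-3.139, -0.004, 1.646]
force: [-2.2, 0.0, -0.5]
width: 0.0
gripper_force: 0.0
t 8.55 dryer-frame tcp [-271.4  215.9  267.5] F [-0.2 -2.2 -0.5] q1,q7 [-0.18 -0.5 ]
[0.0, 0.0, 0.0] [-27.14 -21.68  26.69] turn 0.3
```

View pics/c6.png

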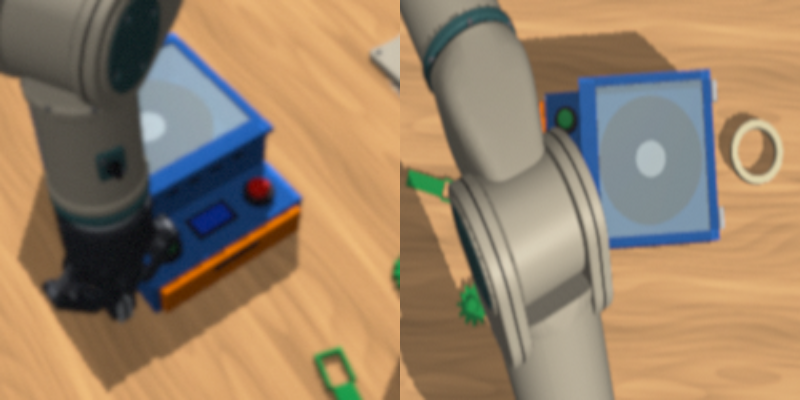

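Both views show the lid and drawer shut, with the tape, gear and opener undisturbed. The arm is clear of everything.

```bash
python3 -c "
from cell import order
print(order.finish_job())"
```

```text
the job is handed in; nothing more can be done
None
```

The job is handed in after about 9 s of the 54 s: the lid and then the drawer were pushed to their stops, then the green button was pressed right down and released, the red button was not touched, and the tape, gear and opener were left where they were.

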